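# Load a film roll in the bench unwind stand and set its brake

### The arm

A 6-joint arm with a two-finger parallel gripper is mounted at the origin on the work surface. World frame = base frame: x ahead of the robot, y to its left, z up, the work surface at z = 0. Lengths are in m, angles in rad, forces in N, time in s.
With the tool pointing down it reaches from about 0.325 to 0.9 m from the base axis. Payload 6.1 kg.
Tool frame: the origin (TCP) lies at the very end of the fingers, on their centre line; the grasp point (between the pads) lies 19 mm behind it; z points along the fingers, y is the line along which they close (so a half turn about z gives the same grasp; the last joint's range is limited). The gripper opens to 85 mm and grips with 20 to 120 N. Pads are 22 mm wide; open, the fingers measure 114 mm over their backs; the gripper's body (76 mm by 85 mm) begins 54 mm behind the grasp point. The pads swing forward as they close: fully open they stand 13 mm farther back than shut.
Start: joints at [1.222, 0.22, 1.526, -0, 1.395, -0.126], TCP at [0.138, 0.61, 0.231] pointing down, gripper open.
Joint ranges: [-2.98, 2.98], [-0.91, 2.08], [0.09, 2.57], [-1.24, 4.39], [0.2, 2.65], [-2.68, 2.68]. Speed limits (rad/s): [2.57, 2.57, 3.01, 3.14, 3.14, 3.14].

### API

Orientations are given as a rotation vector (axis times angle).
In Python, from bench import r gives the robot as it stands.
- The arm moves only by the tool move_arm, never from a script. Its argument "rows" is a list of rows, each an object with "gripper": the finger opening in mm, from 0 to 85.4; "travel": the shift along the tool's x, y, z in mm, a list of three; "dr": the turn, a rotation vector about the tool's x, y, z in degrees, a list of three. In form: [{"gripper": gripper, "travel": [dx, dy, dz], "dr": [ax, ay, az]}, ...]. A call has 1 to 20 rows; each row shifts and turns the commanded pose from where the row before left it, along the tool's axes as they then stand; what a row does not reach is not made up. A row lasts 1/8 s, in which the tool goes at most 62.5 mm and 10.7 degrees, less where a joint would pass 70% of its speed; a pose out of reach is approached as far as the arm can. A call is refused whole if a number of a shift passes 62.5 or a number of a turn 10.7, either way. A call with a gripper value outside its range is refused whole. The fingers move at their own pace and stop on an object; "squeeze" is the grip in N (left out, the last holds). Time passes only in rows, so rows that do not move let the fingers close. It gives the time, the measured TCP pose, the force, the opening and the grip force at its end, in the units of the state.
- r.read_state(): the state, without advancing time (a new reading comes with each control period).
- r.grab_frame(name): name is "side" or "top" or "wrist"; returns a dict with "pixels" (400x640x3 uint8, red, green, blue), "depth" (400x640 float32, m along the optical axis (not along the pixel's ray), 0 where there is no reading), "fx", "fy", "cx", "cy" (pixels), "k1" (the pictures are not rectified: a ray, as slopes to the right and down, at radius r is drawn at 1 + k1 r^2 times it, then the intrinsics apply), "view" (4x4, takes a point from world to camera coordinates); the wrist camera has in their place "hand_eye" (4x4, takes a point from camera to tool coordinates, whose origin is the TCP and whose axes are the flange's). Camera axes: x right, y up, looking along -z (the intrinsics and any distortion apply to the point x, -y, -z); pixel columns grow to the right and rows downward; lengths in m; the calibration is good to about 2 mm. A picture is of the moment at which its call begins: read the wrist's pose just before it.
- r.close_job(): hands the job in; it is judged then, once.
The state is a dict: "time_s": time; "qpos": joint angles; "qvel": joint speeds; "effort": joint torques, N m; "ee_pos": TCP position; "ee_rot": TCP orientation; "force": force on the tool from outside, world axes, zero at the start; "torque": the same for the moment, N m; "finger_gap": opening from 0.0 (shut) to 1.0 (fully open); "grip_force": force on a finger pad.
Only numpy, scipy, OpenCV 4.12 (cv2) and the standard library are available. Lean on these libraries where they do the work, as an engineer would, in place of code of your own. Each camera call takes 0.05 s, during which the arm holds its last target. There are 200 camera calls.

### The job

Load the new film roll: with the yellow-handled pull hook, catch the handle of the blue tote pushed back under the blue bench shelf, drag the tote out until the whole roll and its shaft lie clear of the shelf, and lay the hook back down on the bench. Lower the roll into the unwind stand so that both ends of its shaft sit fully down in the slots, without dropping it, then swing the red keeper fully shut over the slot. Last, tighten the brake by turning the black wing knob exactly three clicks clockwise (seen from above) from where it stands, and let go; leave the other things on the bench where they are.

Things in the scene. Friction and masses are not known exactly. Their poses are not given: they have to be found in the camera images.
- shelf: Fixed blue steel riser shelf on the right of the bench, 480 mm long (local x), 300 mm deep (local y), wire-mesh deck, open front on the local +y side facing the bench's middle. Deck underside 115 mm, lip top 149 mm above the bench. 30 mm posts at local x +-225, y +-133 mm; a fixed grey bin beneath at local x +95 to +205 mm. Origin: on the bench under the deck's middle.
- shelf_edge (a point): Middle of the shelf's front edge, at the deck's underside (115 mm up, 150 mm from the shelf's origin along local +y). Axes as the shelf: +y points out of the shelf. Stock on the deck stands 120 mm or more behind this edge.
- tote: Loose blue tote under the shelf, 175 mm wide (local x), 190 mm long (local y), 75 mm high, 4 mm walls and floor, 0.25 to 0.45 kg, holding the roll. Origin: centre of its underside. Its front, the local +y end 95 mm from the origin, faces out of the shelf and starts 55 to 90 mm behind the shelf's front edge.
- tote_handle (a point): Middle of the upright 8 mm steel bar of the D handle on the tote's front: 40 mm in front of the front face (tote local x 0, y +135 mm), 40 mm above the bench. Two legs join it to the face at 16 and 64 mm height; it is open at both sides, so a hook passes behind the bar sideways (36 mm free depth, 40 mm free height). Axes as the tote.
- hook: Loose pull hook, 0.18 kg, lying flat: yellow handle 100 mm long (local x), 22 mm wide, 26 mm high, then an 8 mm steel rod on to local x +170 mm, where it bends square to local +y. Rod and tip are centred 13 mm above the handle's underside. Origin: centre of the handle's underside. Its tip end points roughly at the shelf at the start.
- hook_tip (a point): Near the end of the hook's bent tip: local x +170, y +30, z +13 mm of the hook (the tip ends 6 mm further on).
- roll: Milky-white film roll, 54 mm diameter, 100 mm long, on a 12 mm steel shaft 150 mm long (25 mm stands out at each end), 0.29 to 0.47 kg. Origin: middle of its axis; axis = local y. In the tote it lies along the tote's length between two low ribs, its axis 31 mm above the bench.
- stand: Fixed unwind stand on the left of the bench. Grey base (local x +-85, y -125 to +175 mm), two blue uprights 80 mm wide, 12 mm thick at local y +-63 mm, tops 127 mm up, each with an open-topped slot at local x 0: 15 mm wide, flared to 44 mm, bottom 95 mm up. Grey brake housing at local y +88 to +152 mm, top 130 mm. Origin: on the bench midway between the uprights.
- stand_seat (a point): Where the middle of the roll's axis lies once loaded: midway between the uprights, 101 mm above the bench, the roll's axis along local y. Axes as the stand. Between the uprights nothing else stands above 50 mm.
- keeper (a joint): Red keeper bar on the upright at stand local y -63 mm; vertical pivot at stand local x +30, y -63 mm. 0 = fully shut against a stop, lying over the slot towards local -x. Grows to 1.7 rad, anticlockwise from above, as it swings outwards towards local -y. Moves easily (1 N at the pin) and stays where left. Starts open, 1.2 to 1.6 rad.
- keeper_pin (a point): Axis of the upright black pin at the keeper's free end, 50 mm from the pivot, 162 mm above the bench; 14 mm diameter, from the red bar's top (136 mm) to an 18 mm ball on its end (top at 189 mm).
- brake_knob (a joint): Black wing knob on the brake housing, vertical axis at stand local x 0, y +120 mm. Grows clockwise seen from above; 0 = brake off, a stop. 15 clicks a turn, 24 degrees (0.419 rad) each: it rests at 0, 0.419, 0.838 ...; leaving one takes about 0.2 N m; let go between two it snaps to the nearer. Starts at rest at one of the first three.
- knob_grip (a point): On the knob's axis at the height to grip its wing, 166 mm above the bench. The wing is 56 mm long, 14 mm thick, its top at 176 mm, on a 52 mm disc with its top at 143 mm. Local x runs along the wing to its orange-marked end and turns with the knob; at joint value 0 it is the stand's +x.
- knob_mark (a point): The orange-marked end of the wing, 28 mm from the knob's axis, 166 mm above the bench.
- carton_a: Bystander: white carton 170 x 90 x 26 mm at the back of the bench.
- carton_b: Bystander: an equal carton on top of it.
- pouches: Bystander: stack of black pouches 100 x 150 x 36 mm at the back.
- spare_roll: Bystander: a film roll without a shaft, standing upright, 60 mm diameter, 100 mm high, behind the stand.
- core: Bystander: empty cardboard core standing upright, 48 mm diameter, 110 mm high, behind the stand.
- tape_dispenser: Bystander: black desktop tape dispenser 150 x 55 x 96 mm, near the robot on the left.

How it is judged:
On the way, in this order (a step that is already met when the one before it is completed fails the run):
1. the hook draws the tote forward by its handle (contact force between hook and tote above 0.5 N and distance of tote from where it was at the start of the episode above 0.05 m), for 0.05 s.
2. the tote is out: the roll and its shaft lie clear of the shelf's front edge (y of roll in the frame of shelf above 0.225 m), for 0.1 s.
3. the roll lies in the stand, both shaft ends down in the slots, the fingers off it (horizontal distance between roll and stand_seat below 0.01 m and distance between roll and stand_seat below 0.011 m and angle between the y axis of roll and the y axis of stand, either way round below 0.06 rad and contact force between the fingers and roll below 0.1 N), for 0.2 s.
4. the keeper is fully shut over the slot (value of joint keeper below 0.12 rad), for 0.2 s.
5. the brake knob stands three clicks clockwise of where it was (distance of knob_mark from where it was at the start of the episode between 0.0295 and 0.0363 m and value of joint brake_knob above 1.1 rad), for 0.3 s.
At the end, for the whole second after the job is handed in: Roll at rest in the stand (within 11 mm of the seat, 3.4 degrees of its axis); keeper within 0.12 rad of shut; knob three clicks (72 degrees, +-8) clockwise of its start; hook flat on the bench (under 20 mm); tote flat on the bench, its middle 40 mm or more out from the shelf edge (all of step 5 and distance between roll and stand_seat below 0.011 m and angle between the y axis of roll and the y axis of stand, either way round below 0.06 rad and linear speed of each of roll, hook below 0.02 m/s and value of joint keeper below 0.12 rad and velocity of joint brake_knob below 0.1 rad/s and height (world z) of hook below 0.02 m and height (world z) of tote below 0.01 m and angle between tote's own z axis and vertical below 0.1 rad and y of tote in the frame of shelf above 0.19 m); the robot touches nothing.
It fails at once if the robot's fingers or arm touch the tote while its handle is still under the shelf (it is to be drawn out with the hook) (contact force between any of the fingers, the arm and tote above 0.5 N and y of tote_handle in the frame of shelf below 0.15 m).
It fails at once if the roll is dropped into the stand (it meets the stand faster than 0.5 m/s) (contact force between roll and stand above 0.5 N and linear speed of roll above 0.5 m/s).
It fails at once if a bystander is shifted by more than 40 mm (distance of any of carton_a, carton_b, pouches, spare_roll, core, tape_dispenser from where it was at the start of the episode above 0.04 m).
It also fails if it takes over 72 s, if anything falls off the work surface, if the arm or the gripper's body presses on something with over 40 N, if the wrist force passes 120 N, or if a joint passes its speed limit or range.

## Working session

There is one attempt and no reset: what is moved stays moved. The work goes in short steps, Python scripts to look and compute and a tool call to move; the robot and the scene stay as the last step left them, time stands still between calls to the robot, and variables do not carry over. Pictures are saved under pics/ and viewed, at most 10 in all, crops included, and the job is handed in when it is done.

Besides the shell and the picture viewer there is one more tool, called after "Emit:" as a command line: name --argument value ..., lists and objects as JSON in quotes. move_arm: Moves the arm, as the interface text tells. Its arguments: {"type":"object","properties":{"rows":{"type":"array","items":{"type":"object","properties":{"gripper":{"type":"number"},"travel":{"type":"array","items":{"type":"number"}},"dr":{"type":"array","items":{"type":"number"}}}}},"squeeze":{"type":"number"}},"required":["rows"]}

```bash
ls; mkdir -p pics
cat > h.py <<'E'
import numpy as np, cv2
from scipy.spatial.transform import Rotation as R
from bench import r
def cam(name):
    s=r.read_state(); f=r.grab_frame(name)
    if name=='wrist':
        T=np.eye(4);T[:3,:3]=R.from_rotvec(s['ee_rot']).as_matrix();T[:3,3]=s['ee_pos']
        f['c2w']=T@np.array(f['hand_eye'])
    else: f['c2w']=np.linalg.inv(np.array(f['view']))
    return f
def rays(f,uv):
    uv=np.asarray(uv,float).reshape(-1,2)
    d=np.c_[(uv[:,0]-f['cx'])/f['fx'],(uv[:,1]-f['cy'])/f['fy']]
    u=d.copy()
    for _ in range(20): u=d/(1+f['k1']*(u**2).sum(1,keepdims=True))
    v=np.c_[u[:,0],-u[:,1],-np.ones(len(u))]
    return f['c2w'][:3,3], v@f['c2w'][:3,:3].T
def onz(f,uv,z):
    o,d=rays(f,uv); return o+d*((z-o[2])/d[:,2])[:,None]
def cloud(f):
    # world xyz per pixel (H,W,3), nan where no depth
    h,w=f['depth'].shape; g=np.stack(np.meshgrid(np.arange(w),np.arange(h)),-1).reshape(-1,2)
    o,d=rays(f,g); P=o+d*f['depth'].reshape(-1,1); P[f['depth'].ravel()==0]=np.nan
    return P.reshape(h,w,3)
def save(f,n): cv2.imwrite('pics/'+n,f['pixels'][:,:,::-1])
def pix(f,P):
    c=np.linalg.inv(f['c2w'])@np.append(P,1); u=np.array([c[0]/-c[2],-c[1]/-c[2]]); u=u*(1+f['k1']*(u@u))
    return u*[f['fx'],f['fy']]+[f['cx'],f['cy']]
def st():
    s=r.read_state(); print(s['time_s'],np.round(s['ee_pos'],4),np.round(R.from_rotvec(s['ee_rot']).as_matrix(),3).tolist(),np.round(s['qpos'],3),np.round(s['force'],1),s['finger_gap'],s['grip_force'])
E
python3 - <<'E'
from h import *
st()
for n in('top','side'):
    f=cam(n);save(f,n+'0.png');print(f['fx'],f['k1'],f['c2w'].round(3).tolist())
    np.savez('/tmp/'+n,**{k:v for k,v in f.items()})
E
```

```text
pics
0.0 [0.1379 0.609  0.2302] [[-0.975, 0.221, -0.001], [0.221, 0.975, -0.002], [0.0, -0.002, -1.0]] [ 1.222  0.221  1.528 -0.     1.395 -0.126] [ 0.3 -0.1  0.8] 1.0017945775197437 0.0
479.5053877350874 -0.026037879778952864 [[-0.023, 0.998, -0.062, 0.4], [-1.0, -0.024, -0.015, -0.113], [-0.016, 0.061, 0.998, 1.528], [0.0, 0.0, 0.0, 1.0]]
489.9172347870505 -0.14579906528582307 [[-0.996, 0.058, -0.073, 0.361], [-0.093, -0.57, 0.816, 1.182], [0.005, 0.819, 0.573, 1.018], [0.0, 0.0, 0.0, 1.0]]
```

View pics/top0.png

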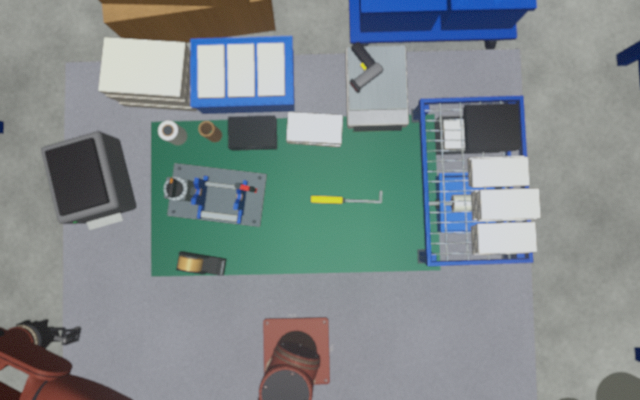

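View pics/side0.png

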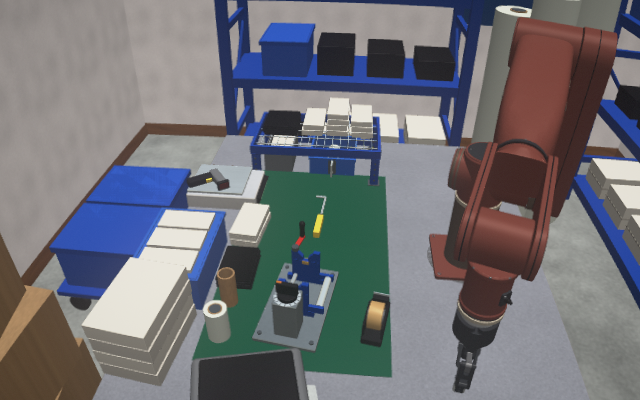

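```bash
cat > m.py <<'E'
from h import *
def ld(n):
    z=np.load('/tmp/'+n+'.npz');return {k:(z[k] if z[k].ndim else z[k].item()) for k in z}
t=ld('top');s=ld('side')
for f in(t,s):
    f['hsv']=cv2.cvtColor(f['pixels'],cv2.COLOR_RGB2HSV); f['P']=cloud(f)
E
python3 - <<'E'
from m import *
im=t['pixels'][:,:,::-1]
a=cv2.resize(im[155:235,155:275],None,fx=5,fy=5,interpolation=cv2.INTER_CUBIC)
b=cv2.resize(s['pixels'][100:200,240:400,::-1],None,fx=3.75,fy=3.75,interpolation=cv2.INTER_CUBIC)[:, :600]
b=cv2.copyMakeBorder(b,0,max(0,400-b.shape[0]),0,0,cv2.BORDER_CONSTANT)[:200 if 0 else 375]
cv2.imwrite('pics/a.png',a)
# yellow handle, shelf lip, stand uprights
def stat(f,m,n):
    p=f['P'][m]; p=p[~np.isnan(p[:,0])]; print(n,m.sum(),np.median(p,0).round(4),np.percentile(p,[3,97],0).round(4).tolist())
for f,n in((t,'top'),(s,'side')):
    h=f['hsv'];H,S,V=h[...,0],h[...,1],h[...,2];P=f['P']
    wk=(P[...,0]>.2)&(P[...,0]<.8)&(abs(P[...,1])<.65)
    stat(f,(H>24)&(H<34)&(S>150)&wk&(P[...,2]<.06),n+' yellow')
    blue=(H>105)&(H<125)&(S>150)&wk
    stat(f,blue&(P[...,1]>.1)&(P[...,2]>.1),n+' uprights')
    stat(f,blue&(P[...,1]<-.2)&(P[...,2]>.13),n+' lip')
    stat(f,blue&(P[...,1]<-.2)&(P[...,2]<.1),n+' tote?')
    stat(f,((H<5)|(H>174))&(S>150)&wk&(P[...,1]>.1)&(P[...,2]<.25),n+' red')
    stat(f,(H>7)&(H<16)&(S>180)&wk&(P[...,1]>.25)&(P[...,2]>.14),n+' orange')
m=(t['hsv'][...,0]>24)&(t['hsv'][...,0]<34)&(t['hsv'][...,1]>150)
m[:180]=0;m[215:]=0;m[:,:300]=0;m[:,350:]=0
ys,xs=np.nonzero(m);p=onz(t,np.c_[xs,ys],.026)[:,:2];c=cv2.minAreaRect(p.astype(np.float32)*1000);print('handle',c)
b=(t['hsv'][...,0]>105)&(t['hsv'][...,0]<125)&(t['hsv'][...,1]>150)
# front lip line: first blue pixel per row
L=[(np.nonzero(b[y,410:440])[0][0]+410,y) for y in range(108,256) if b[y,410:440].any()]
p=onz(t,L,.149);k=np.polyfit(p[:,0],p[:,1],1);rs=p[:,1]-np.polyval(k,p[:,0]);ok=abs(rs)<.004;k=np.polyfit(p[ok,0],p[ok,1],1);print('lip line y=',k,p[ok,0].min(),p[ok,0].max())
ys,xs=np.nonzero(b[90:275,415:530]);p=onz(t,np.c_[xs+415,ys+90],.149);print('lip x range',np.percentile(p[:,0],[.2,.5,1,99,99.5,99.8]))
E
```

```text
top yellow 188 [ 0.4689 -0.104   0.025 ] [[0.4592, -0.1492, 0.018], [0.4794, -0.0603, 0.0301]]
top uprights 708 [0.76   0.2122 0.1166] [[0.4595, 0.1071, 0.1061], [0.7861, 0.2906, 0.1267]]
top lip 1113 [ 0.5555 -0.3947  0.1472] [[0.2725, -0.6292, 0.1371], [0.748, -0.386, 0.1531]]
top tote? 562 [ 0.4355 -0.4986  0.005 ] [[0.3658, -0.5391, -0.0029], [0.5315, -0.4486, 0.0768]]
top red 29 [0.5049 0.134  0.1341] [[0.4987, 0.1214, 0.1281], [0.511, 0.1428, 0.145]]
  return _methods._mean(a, axis=axis, dtype=dtype,
  ret = um.true_divide(
Traceback (most recent call last):
IndexError: index -1 is out of bounds for axis 0 with size 0
```

View pics/a.png

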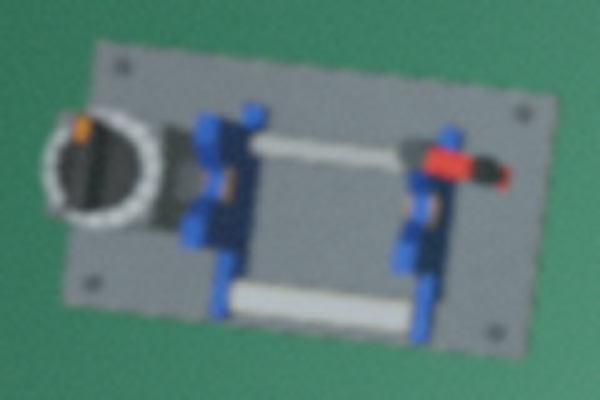

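Run:
```python
from m import *
b=cv2.resize(s['pixels'][110:200,245:395,::-1],None,fx=5,fy=5,interpolation=cv2.INTER_CUBIC)
cv2.imwrite('pics/b.png',b)
m=(t['hsv'][...,0]>24)&(t['hsv'][...,0]<34)&(t['hsv'][...,1]>150)
m[:180]=0;m[215:]=0;m[:,:300]=0;m[:,350:]=0
ys,xs=np.nonzero(m);p=onz(t,np.c_[xs,ys],.026)[:,:2];print('handle',cv2.minAreaRect(p.astype(np.float32)*1000))
b=(t['hsv'][...,0]>105)&(t['hsv'][...,0]<125)&(t['hsv'][...,1]>150)
L=[(np.nonzero(b[y,410:440])[0][0]+410,y) for y in range(108,256) if b[y,410:440].any()]
p=onz(t,L,.149);k=np.polyfit(p[:,0],p[:,1],1);rs=p[:,1]-np.polyval(k,p[:,0]);ok=abs(rs)<.004;k=np.polyfit(p[ok,0],p[ok,1],1);print('lip line y=',k,p[ok,0].min(),p[ok,0].max())
m=b&(abs(t['P'][...,2]-.147)<.012);ys,xs=np.nonzero(m[90:275,415:530]);p=onz(t,np.c_[xs+415,ys+90],.149);print('lip rect',cv2.minAreaRect(p[:,:2].astype(np.float32)*1000))
c=np.array([(95,40),(558,95),(525,357),(62,305)])/5+[155,155]-.4
zb=t['P'][170,200];print(zb)
for z in(.008,.012):print('base',z,onz(t,c,z)[:,:2].round(4).tolist(),cv2.minAreaRect(onz(t,c,z)[:,:2].astype(np.float32)))
g=lambda u,v:np.array([u,v])/5+[155,155]-.4
print('slots .127?',onz(t,[g(220,183),g(425,207)],.11)[:,:2])
# knob: ring, mark
print('mark',onz(t,[g(82,130)],.176)[:,:2],'disc',onz(t,[g(102,167)],.143)[:,:2])
print('pin ball',onz(t,[g(488,170)],.18)[:,:2],t['P'][183:196,244:258,2].round(3).max())
for n,(x0,x1,y0,y1) in dict(toteside=(300,365,130,185)).items():
    h=s['hsv'][y0:y1,x0:x1];q=s['P'][y0:y1,x0:x1]
    bm=(h[...,0]>105)&(h[...,0]<125)&(h[...,1]>120)&(q[...,2]<.095)
    p=q[bm];print(n,bm.sum(),np.percentile(p,[2,50,98],0).round(3).tolist())
```

```text
handle ((469.2020263671875, -104.1319580078125), (94.06827545166016, 18.83145523071289), 88.62659454345703)
lip line y= [ 0.0054376  -0.38876573] 0.29683357480235806 0.7217843866259188
lip rect ((508.8717956542969, -534.4337158203125), (479.9933776855469, 300.72735595703125), 0.26534396409988403)
[0.5719777  0.29579893 0.01330689]
base 0.008 [[0.5986, 0.3825], [0.5557, 0.0848], [0.3894, 0.1084], [0.4291, 0.4045]] ((0.49281156063079834, 0.2456432580947876), (0.300859659910202, 0.17098850011825562), 81.90011596679688)
base 0.012 [[0.5981, 0.3812], [0.5553, 0.0842], [0.3894, 0.1078], [0.429, 0.4031]] ((0.49256736040115356, 0.24469858407974243), (0.3000677824020386, 0.1705384999513626), 81.90011596679688)
slots .127? [[0.49761859 0.27433944]
 [0.48036391 0.15177193]]
mark [[0.52527075 0.33537829]] disc [[0.50637533 0.33462114]]
pin ball [[0.49648106 0.10267512]] nan
toteside 943 [[0.359, -0.683, -0.001], [0.453, -0.456, 0.041], [0.579, -0.444, 0.074]]
```

View pics/b.png

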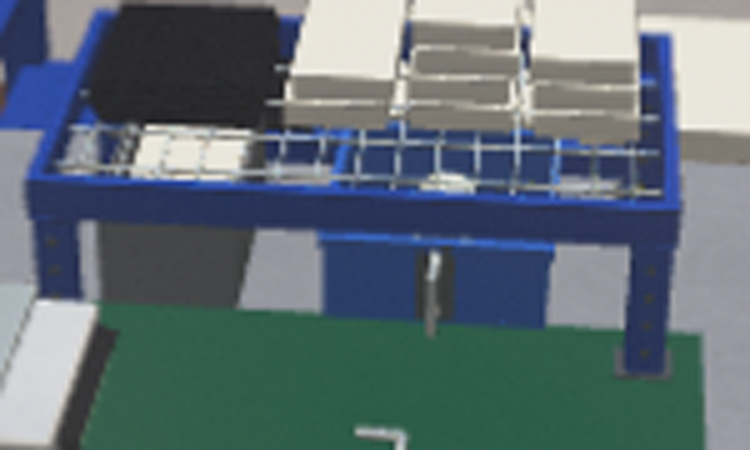

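```bash
python3 - <<'E'
from m import *
g=lambda u,v:np.array([u,v])/5+[245,110]-.4
for n,u,v,z in(('bar top',432,253,.064),('bar bot',430,330,.016),('tl',322,236,.075),('tr',552,244,.075),('bl',325,315,.0),('br',545,327,.0)):print(n,onz(s,[g(u,v)],z)[0].round(4))
# hook rod/tip in top image
h=t['pixels'][180:215,340:395].astype(int);m=(h[...,0]>120);ys,xs=np.nonzero(m)
p=onz(t,np.c_[xs+340,ys+180],.017);print(len(p));o=np.argsort(p[:,1]);print(p[o][:,:2].round(3).tolist()[::3])
print(r.grab_frame('wrist')['hand_eye'].round(3).tolist())
E
cat >> h.py <<'E'
def go(x,y,z,yaw=None):
    "print tool-axis shift (mm) and turn (deg) to the target; yaw = world angle of tool y in deg"
    s=r.read_state();M=R.from_rotvec(s['ee_rot']).as_matrix();cur=np.degrees(np.arctan2(M[1,1],M[0,1]))
    turn=0
    if yaw is not None:
        turn=-((yaw-cur+90)%180-90)   # about tool z (down)
    yw=np.radians(cur-turn);Y=np.array([np.cos(yw),np.sin(yw),0]);X=np.cross(Y,[0,0,-1]);d=(np.array([x,y,z])-s['ee_pos'])*1000
    print('turn z',round(turn,1),'then shift',(d@X).round(1),(d@Y).round(1),round(-d[2],1),'| yaw',cur.round(1),'t',s['time_s'])
E
```

```text
bar top [ 0.4529 -0.4504  0.064 ]
bar bot [ 0.4509 -0.4153  0.016 ]
tl [ 0.5379 -0.4488  0.075 ]
tr [ 0.3611 -0.4549  0.075 ]
bl [ 0.5364 -0.4546  0.    ]
br [ 0.3629 -0.4545  0.    ]
154
[[0.487, -0.281], [0.491, -0.278], [0.481, -0.278], [0.472, -0.277], [0.462, -0.277], [0.491, -0.275], [0.481, -0.275], [0.472, -0.274], [0.462, -0.274], [0.481, -0.271], [0.472, -0.271], [0.462, -0.271], [0.463, -0.268], [0.459, -0.264], [0.46, -0.261], [0.463, -0.258], [0.453, -0.258], [0.457, -0.255], [0.457, -0.252], [0.457, -0.249], [0.457, -0.246], [0.457, -0.242], [0.457, -0.239], [0.457, -0.236], [0.457, -0.233], [0.457, -0.23], [0.457, -0.227], [0.457, -0.224], [0.457, -0.22], [0.457, -0.217], [0.464, -0.211], [0.461, -0.208], [0.464, -0.202], [0.461, -0.198], [0.464, -0.192], [0.461, -0.189], [0.458, -0.186], [0.461, -0.183], [0.465, -0.18], [0.468, -0.177], [0.458, -0.176], [0.462, -0.173], [0.462, -0.17], [0.462, -0.167], [0.472, -0.155], [0.462, -0.154], [0.478, -0.152], [0.468, -0.151], [0.459, -0.151], [0.475, -0.148], [0.465, -0.148], [0.456, -0.148]]
[[-0.0, 0.952, 0.305, 0.079], [1.0, 0.0, 0.001, -0.0], [0.001, 0.305, -0.952, -0.142], [0.0, 0.0, 0.0, 1.0]]
```

Emit:
move_arm --rows '[{"gripper": 85,"travel": [0,0,-10],"dr": [0,0,9.6]},{"gripper": 85,"travel": [0,0,-10],"dr": [0,0,9.6]},{"gripper": 85,"travel": [0,0,-10],"dr": [0,0,9.6]},{"gripper": 85,"travel": [0,0,-10],"dr": [0,0,9.6]},{"gripper": 85,"travel": [0,0,-10],"dr": [0,0,9.6]},{"gripper": 85,"travel": [0,0,-10],"dr": [0,0,9.6]},{"gripper": 85,"travel": [0,0,-10],"dr": [0,0,9.6]},{"gripper": 85,"travel": [0,0,-10],"dr": [0,0,9.6]}]'

```text
time_s: 1.15
ee_pos: [0.138, 0.6093, 0.3111]
ee_rot: [2.219, 2.224, -0.001]
force: [0.5, 0.0, -0.8]
finger_gap: 0.993
grip_force: 0.0
```

Emit:
move_arm --rows '[{"gripper": 85,"travel": [-51,23.6,0],"dr": [0,0,0]},{"gripper": 85,"travel": [-51,23.6,0],"dr": [0,0,0]},{"gripper": 85,"travel": [-51,23.6,0],"dr": [0,0,0]},{"gripper": 85,"travel": [-51,23.6,0],"dr": [0,0,0]},{"gripper": 85,"travel": [-51,23.6,0],"dr": [0,0,0]},{"gripper": 85,"travel": [-51,23.6,0],"dr": [0,0,0]},{"gripper": 85,"travel": [-51,23.6,0],"dr": [0,0,0]},{"gripper": 85,"travel": [-51,23.6,0],"dr": [0,0,0]},{"gripper": 85,"travel": [-51,23.6,0],"dr": [0,0,0]},{"gripper": 85,"travel": [-51,23.6,0],"dr": [0,0,0]},{"gripper": 85,"travel": [-51,23.6,0],"dr": [0,0,0]},{"gripper": 85,"travel": [-51,23.6,20],"dr": [0,0,0]},{"gripper": 85,"travel": [-51,23.6,40],"dr": [0,0,0]},{"gripper": 85,"travel": [-50,24,50],"dr": [0,0,0]},{"gripper": 85,"travel": [0,0,40],"dr": [0,0,0]},{"gripper": 85,"travel": [0,0,0],"dr": [0,0,0]}]'

```text
time_s: 3.15
ee_pos: [0.4652, -0.0875, 0.1695]
ee_rot: [-2.209, -2.223, 0.005]
force: [-0.5, -0.3, 0.6]
finger_gap: 0.992
grip_force: 0.0
```

Run:
```python
from h import *
f=cam('wrist');save(f,'w1.png');h=cv2.cvtColor(f['pixels'],cv2.COLOR_RGB2HSV)
m=(h[...,0]>22)&(h[...,0]<34)&(h[...,1]>150)
ys,xs=np.nonzero(m);p=onz(f,np.c_[xs,ys],.026)[:,:2];print(len(p),cv2.minAreaRect(p.astype(np.float32)*1000));st()
print([f['c2w'].round(3).tolist()], f['fx'])
```

```text
45 ((488.848876953125, -164.67681884765625), (681.6524047851562, 395.8422546386719), 16.60466957092285)
3.2 [ 0.4669 -0.0877  0.1722] [[-0.007, 1.0, -0.003], [1.0, 0.007, 0.001], [0.001, -0.003, -1.0]] [-0.352 -0.089  1.966  0.     1.269 -0.359] [-0.5  0.2 -0.9] 0.996845204732355 0.0
[[[1.0, -0.008, 0.006, 0.465], [0.006, 0.953, 0.303, -0.01], [-0.008, -0.303, 0.953, 0.312], [0.0, 0.0, 0.0, 1.0]]] 278.90266630940323
```

View pics/w1.png

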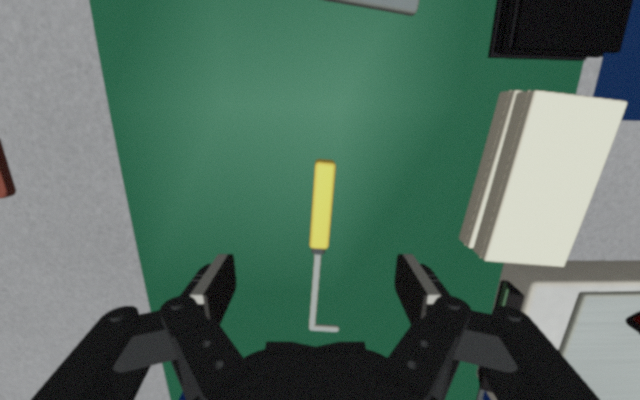

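Run:
```python
from h import *
f=cam('wrist');h=cv2.cvtColor(f['pixels'],cv2.COLOR_RGB2HSV)
m=(h[...,0]>22)&(h[...,0]<34)&(h[...,1]>90);m[:140]=0;m[260:]=0;m[:,:290]=0;m[:,350:]=0
ys,xs=np.nonzero(m);p=onz(f,np.c_[xs,ys],.026)[:,:2];c=cv2.minAreaRect(p.astype(np.float32)*1000);print(len(p),c)
print('bend,tip',onz(f,[(312,328),(337,329)],.013)[:,:2].round(4).tolist())
x,y=np.array(c[0])/1000;go(x,y,.006,-2)
```

```text
1802 ((470.67889404296875, -104.89485168457031), (101.86222076416016, 22.298828125), 86.3920669555664)
bend,tip [[0.4632, -0.2811], [0.4965, -0.2824]]
turn z 2.5 then shift -17.0 3.1 168.1 | yaw 0.5 t 3.25
```

Emit:
move_arm --rows '[{"gripper": 60,"travel": [-17,3,30],"dr": [0,0,4]},{"gripper": 60,"travel": [0,0,40],"dr": [0,0,0]},{"gripper": 60,"travel": [0,0,40],"dr": [0,0,0]},{"gripper": 60,"travel": [0,0,38],"dr": [0,0,0]},{"gripper": 60,"travel": [0,0,15],"dr": [0,0,0]},{"gripper": 60,"travel": [0,0,0],"dr": [0,0,0]},{"gripper": 10,"travel": [0,0,0],"dr": [0,0,0]},{"gripper": 10,"travel": [0,0,0],"dr": [0,0,0]},{"gripper": 10,"travel": [0,0,0],"dr": [0,0,0]},{"gripper": 10,"travel": [0,0,0],"dr": [0,0,0]},{"gripper": 10,"travel": [0,0,0],"dr": [0,0,0]}]' --squeeze 80

```text
time_s: 4.62
ee_pos: [0.4726, -0.1055, 0.0121]
ee_rot: [2.288, 2.149, 0.002]
force: [-1.2, 0.5, 7.8]
finger_gap: 0.232
grip_force: 79.0
```

Run:
```python
from h import *
st();go(.4707,-.1049,.006,-3.6)
```

```text
4.625 [ 0.4726 -0.1055  0.0121] [[0.062, 0.998, 0.003], [0.998, -0.062, -0.001], [-0.001, 0.003, -1.0]] [-0.383  0.172  2.043  0.     0.924 -0.321] [-1.2  0.5  7.8] 0.23233844807308798 79.04258251190186
turn z 0.0 then shift 0.5 -2.0 6.1 | yaw -3.6 t 4.625
```

Emit:
move_arm --rows '[{"gripper": 10,"travel": [0,0,-16],"dr": [0,0,0]},{"gripper": 10,"travel": [0,0,-17],"dr": [0,0,-3.6]},{"gripper": 10,"travel": [0,-39,0],"dr": [0,0,0]},{"gripper": 10,"travel": [0,-39,0],"dr": [0,0,0]},{"gripper": 10,"travel": [-30,0,0],"dr": [0,0,0]},{"gripper": 10,"travel": [-30,0,0],"dr": [0,0,0]},{"gripper": 10,"travel": [-30,0,0],"dr": [0,0,0]},{"gripper": 10,"travel": [0,0,0],"dr": [0,0,0]},{"gripper": 10,"travel": [0,0,0],"dr": [0,0,0]}]'

```text
time_s: 5.75
ee_pos: [0.3931, -0.1947, 0.0436]
ee_rot: [-2.221, -2.221, -0.0]
force: [-0.6, 0.1, -1.2]
finger_gap: 0.233
grip_force: 78.9
```

Run:
```python
from h import *
st();go(.395,-.262,.039,0)
f=cam('side');cv2.imwrite('pics/s2.png',cv2.resize(f['pixels'][110:220,240:400,::-1],None,fx=5,fy=5,interpolation=cv2.INTER_CUBIC))
f=cam('wrist');save(f,'w2.png')
```

```text
5.75 [ 0.3931 -0.1947  0.0436] [[-0.0, 1.0, -0.0], [1.0, 0.0, 0.0], [0.0, -0.0, -1.0]] [-0.64   0.008  2.146  0.     0.988 -0.64 ] [-0.6  0.1 -1.2] 0.23283208107971626 78.87653231620789
turn z 0.0 then shift -67.3 1.9 4.6 | yaw 0.0 t 5.75
```

View pics/s2.png

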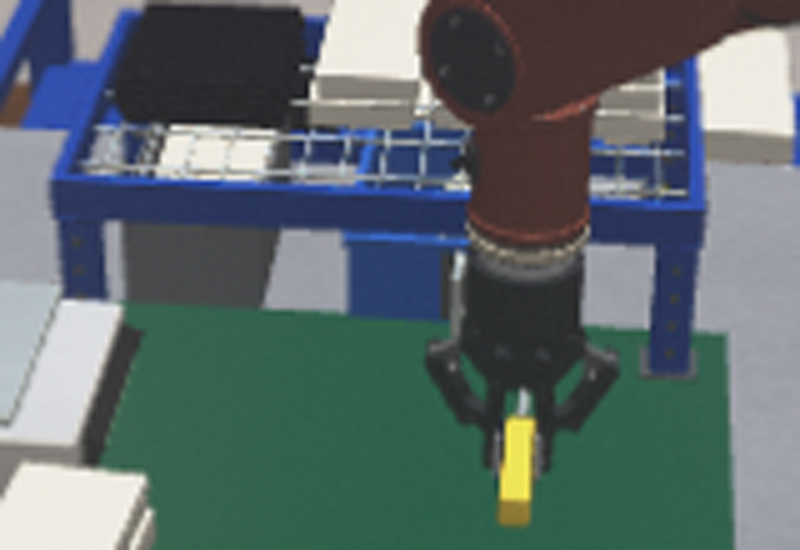

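Emit:
move_arm --rows '[{"gripper": 10,"travel": [-22,1,4],"dr": [0,0,0]},{"gripper": 10,"travel": [-22,0,0],"dr": [0,0,0]},{"gripper": 10,"travel": [-22,0,0],"dr": [0,0,0]},{"gripper": 10,"travel": [0,0,0],"dr": [0,0,0]},{"gripper": 10,"travel": [0,12,0],"dr": [0,0,0]},{"gripper": 10,"travel": [0,14,0],"dr": [0,0,0]},{"gripper": 10,"travel": [0,13,0],"dr": [0,0,0]},{"gripper": 10,"travel": [0,0,0],"dr": [0,0,0]}]'

```text
time_s: 6.85
ee_pos: [0.4347, -0.2608, 0.0394]
ee_rot: [2.218, 2.223, 0.0]
force: [0.5, -0.2, -2.2]
finger_gap: 0.228
grip_force: 78.9
```

Run:
```python
from h import *
st()
f=cam('side');g=cam('wrist')
a=cv2.resize(f['pixels'][140:190,290:370,::-1],None,fx=5,fy=5,interpolation=cv2.INTER_CUBIC)
cv2.imwrite('pics/s3.png',np.hstack([a,cv2.resize(g['pixels'][200:400,160:480,::-1],(400,250))]))
```

```text
6.85 [ 0.4347 -0.2608  0.0394] [[-0.002, 1.0, 0.001], [1.0, 0.002, -0.0], [-0.0, 0.001, -1.0]] [-0.696  0.172  1.977  0.     0.992 -0.698] [ 0.5 -0.2 -2.2] 0.2283778537997978 78.89660239219666
```

View pics/s3.png

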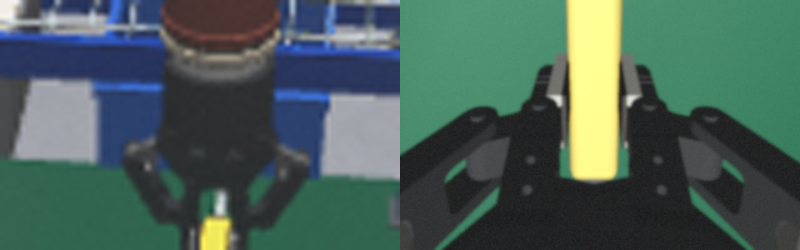

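Emit:
move_arm --rows '[{"gripper": 10,"travel": [10,0,0],"dr": [0,0,0]},{"gripper": 10,"travel": [15,0,0],"dr": [0,0,0]},{"gripper": 10,"travel": [15,0,0],"dr": [0,0,0]}]'

```text
time_s: 7.32
ee_pos: [0.4332, -0.2213, 0.0395]
ee_rot: [2.22, 2.22, -0.001]
force: [0.2, -5.4, -2.6]
finger_gap: 0.234
grip_force: 78.8
```

Emit:
move_arm --rows '[{"gripper": 10,"travel": [20,0,0],"dr": [0,0,0]},{"gripper": 10,"travel": [24,0,0],"dr": [0,0,0]},{"gripper": 10,"travel": [24,0,0],"dr": [0,0,0]},{"gripper": 10,"travel": [24,0,0],"dr": [0,0,0]},{"gripper": 10,"travel": [24,0,0],"dr": [0,0,0]},{"gripper": 10,"travel": [24,0,0],"dr": [0,0,0]},{"gripper": 10,"travel": [24,0,0],"dr": [0,0,0]},{"gripper": 10,"travel": [24,0,0],"dr": [0,0,0]},{"gripper": 10,"travel": [24,0,0],"dr": [0,0,0]},{"gripper": 10,"travel": [20,0,0],"dr": [0,0,0]},{"gripper": 10,"travel": [10,0,0],"dr": [0,0,0]},{"gripper": 10,"travel": [5,0,0],"dr": [0,0,0]}]'

```text
time_s: 8.82
ee_pos: [0.4328, 0.026, 0.0392]
ee_rot: [2.219, 2.223, -0.001]
force: [-0.1, -5.8, -3.0]
finger_gap: 0.236
grip_force: 78.9
```

Run:
```python
from h import *
st()
f=cam('top');a=cv2.resize(f['pixels'][130:280,290:450,::-1],None,fx=3.7,fy=3.7,interpolation=cv2.INTER_CUBIC);cv2.imwrite('pics/t4.png',a)
h=cv2.cvtColor(f['pixels'],cv2.COLOR_RGB2HSV);P=cloud(f)
b=(h[...,0]>105)&(h[...,0]<125)&(h[...,1]>130)&(P[...,1]>-.375)&(P[...,1]<-.1)&(P[...,2]>.05)&(P[...,2]<.1)
ys,xs=np.nonzero(b);p=onz(f,np.c_[xs,ys],.075)[:,:2];print('tote rim',len(p),cv2.minAreaRect(p.astype(np.float32)*1000),p.min(0),p.max(0))
w=(h[...,1]<60)&(h[...,2]>130)&(P[...,1]>-.37)&(P[...,1]<-.15)&(P[...,0]>.38)&(P[...,0]<.53)&(P[...,2]<.07)&(P[...,2]>.02)
ys,xs=np.nonzero(w);p=onz(f,np.c_[xs,ys],.05)[:,:2];print('roll',len(p),cv2.minAreaRect(p.astype(np.float32)*1000))
```

```text
8.825 [0.4328 0.026  0.0392] [[-0.002, 1.0, -0.0], [1.0, 0.002, -0.001], [-0.001, -0.0, -1.0]] [-1.21e-01  4.00e-03  2.16e+00 -1.00e-03  9.78e-01 -1.22e-01] [-0.1 -5.8 -3. ] 0.23564617452988268 78.90253186225891
tote rim 494 ((654.955078125, -276.0351867675781), (193.634765625, 596.0061645507812), 88.47472381591797) [ 0.35826106 -0.36779335] [ 0.95476392 -0.17340884]
roll 609 ((446.2098083496094, -246.93673706054688), (187.64971923828125, 49.2736701965332), 88.62535858154297)
```

View pics/t4.png

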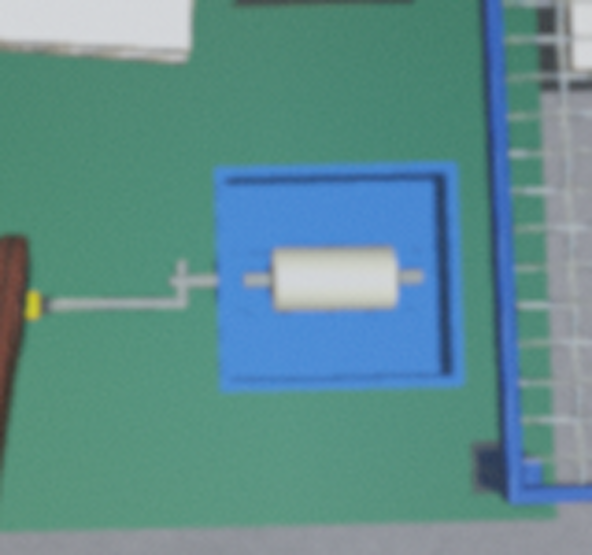

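Emit:
move_arm --rows '[{"gripper": 10,"travel": [-8,0,0],"dr": [0,0,0]},{"gripper": 10,"travel": [0,-15,0],"dr": [0,0,0]},{"gripper": 10,"travel": [0,-25,0],"dr": [0,0,0]},{"gripper": 10,"travel": [0,-20,0],"dr": [0,0,0]},{"gripper": 10,"travel": [0,0,12],"dr": [0,0,0]},{"gripper": 10,"travel": [0,0,10],"dr": [0,0,0]},{"gripper": 10,"travel": [0,0,5],"dr": [0,0,0]},{"gripper": 10,"travel": [0,0,0],"dr": [0,0,0]},{"gripper": 60,"travel": [0,0,0],"dr": [0,0,0]},{"gripper": 60,"travel": [0,0,0],"dr": [0,0,0]},{"gripper": 60,"travel": [0,0,0],"dr": [0,0,0]},{"gripper": 85,"travel": [0,0,-40],"dr": [0,0,0]},{"gripper": 85,"travel": [0,0,-50],"dr": [0,0,0]},{"gripper": 85,"travel": [0,0,-50],"dr": [0,0,0]},{"gripper": 85,"travel": [-50,12,-20],"dr": [0,0,0]},{"gripper": 85,"travel": [-50,15,0],"dr": [0,0,0]},{"gripper": 85,"travel": [-50,15,0],"dr": [0,0,0]},{"gripper": 85,"travel": [-50,15,0],"dr": [0,0,0]},{"gripper": 85,"travel": [-30,10,0],"dr": [0,0,0]},{"gripper": 85,"travel": [0,0,0],"dr": [0,0,0]}]'

```text
time_s: 11.38
ee_pos: [0.4405, -0.2139, 0.1721]
ee_rot: [2.224, 2.219, -0.0]
force: [-0.4, 1.3, 0.2]
finger_gap: 0.993
grip_force: 0.0
```

Run:
```python
from h import *
st()
f=cam('wrist');save(f,'w5.png')
```

```text
11.375 [ 0.4405 -0.2139  0.1721] [[0.002, 1.0, -0.0], [1.0, -0.002, -0.0], [-0.0, -0.0, -1.0]] [-0.613 -0.055  1.934 -0.     1.263 -0.611] [-0.4  1.3  0.2] 0.9931626770281612 0.0
```

View pics/w5.png

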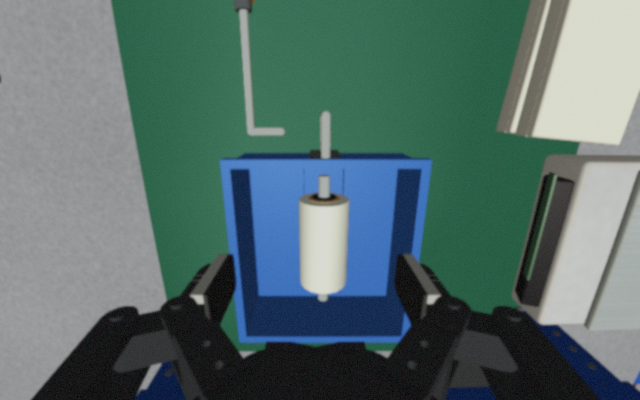

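Run:
```python
from h import *
f=cam('wrist')
e=onz(f,[(324,177),(322.5,301)],.033);print(e.round(4).tolist())
h=cv2.cvtColor(f['pixels'],cv2.COLOR_RGB2HSV)
m=((h[...,1]<70)&(h[...,2]>110)).astype(np.uint8);m[:195]=0;m[290:]=0;m[:,:285]=0;m[:,365:]=0
# roll body silhouette centreline per row
L=[(np.mean(np.nonzero(m[y])[0]),y,m[y].sum()) for y in range(205,285,8)]
q=onz(f,[l[:2] for l in L],.031);print(q[:,:2].round(4).tolist(),[int(l[2]) for l in L])
k=np.polyfit(q[:,1],q[:,0],1);c=e.mean(0);ang=-np.degrees(np.arctan(k[0]));print('axis tilt',ang,'centre x',np.polyval(k,c[1]),'y',c[1])
T=cam('top');hh=cv2.cvtColor(T['pixels'],cv2.COLOR_RGB2HSV);P=cloud(T)
go(np.polyval(k,c[1]),c[1],.013,ang)
```

```text
[[0.4487, -0.1967, 0.033], [0.4482, -0.3477, 0.033]]
[[0.449, -0.2276], [0.4491, -0.2367], [0.4492, -0.2459], [0.4492, -0.2553], [0.4488, -0.2649], [0.4489, -0.2747], [0.4484, -0.2847], [0.4484, -0.2949], [0.4485, -0.3053], [0.4492, -0.316]] [51, 49, 49, 49, 48, 48, 47, 47, 47, 46]
axis tilt -0.2852002996600587 centre x 0.4488564640803019 y -0.2722228709757949
turn z 0.3 then shift -61.0 9.3 158.8 | yaw 0.0 t 11.525
```

Emit:
move_arm --rows '[{"gripper": 85,"travel": [-30,4.7,0],"dr": [0,0,0]},{"gripper": 85,"travel": [-30,4,20],"dr": [0,0,0]},{"gripper": 85,"travel": [0,0,40],"dr": [0,0,0]},{"gripper": 85,"travel": [0,0,40],"dr": [0,0,0]},{"gripper": 85,"travel": [0,0,35],"dr": [0,0,0]},{"gripper": 85,"travel": [0,0,20],"dr": [0,0,0]},{"gripper": 85,"travel": [0,0,0],"dr": [0,0,0]},{"gripper": 85,"travel": [0,0,0],"dr": [0,0,0]}]'

```text
time_s: 12.52
ee_pos: [0.4497, -0.2718, 0.0183]
ee_rot: [2.219, 2.222, 0.0]
force: [0.3, -0.8, 0.9]
finger_gap: 0.998
grip_force: 0.0
```

Run:
```python
from h import *
st();go(.4488,-.2722,.016,0)
```

```text
12.525 [ 0.4497 -0.2718  0.0183] [[-0.002, 1.0, 0.001], [1.0, 0.002, -0.001], [-0.001, 0.001, -1.0]] [-0.694  0.248  1.935  0.     0.957 -0.695] [ 0.3 -0.8  0.9] 0.998005048483581 0.0
turn z 0.1 then shift -0.4 -0.9 2.3 | yaw 0.1 t 12.525
```

Emit:
move_arm --rows '[{"gripper": 40,"travel": [0,0,2],"dr": [0,0,0]},{"gripper": 40,"travel": [0,0,0],"dr": [0,0,0]},{"gripper": 40,"travel": [0,0,0],"dr": [0,0,0]},{"gripper": 40,"travel": [0,0,0],"dr": [0,0,0]},{"gripper": 40,"travel": [0,0,0],"dr": [0,0,0]},{"gripper": 40,"travel": [0,0,-15],"dr": [0,0,0]},{"gripper": 40,"travel": [0,0,-25],"dr": [0,0,0]},{"gripper": 40,"travel": [0,0,-30],"dr": [0,0,0]},{"gripper": 40,"travel": [0,0,-30],"dr": [0,0,0]},{"gripper": 40,"travel": [0,0,-30],"dr": [0,0,0]},{"gripper": 40,"travel": [0,0,-30],"dr": [0,0,0]},{"gripper": 40,"travel": [0,0,-30],"dr": [0,0,0]},{"gripper": 40,"travel": [0,0,-30],"dr": [0,0,0]},{"gripper": 40,"travel": [0,0,0],"dr": [0,0,0]}]' --squeeze 50

```text
time_s: 14.28
ee_pos: [0.4501, -0.2729, 0.2382]
ee_rot: [2.217, 2.218, 0.001]
force: [0.1, -0.6, -4.7]
finger_gap: 0.616
grip_force: 54.6
```

Run:
```python
from h import *
st();go(.489,.12,.236,-8.2)
```

```text
14.275 [ 0.4501 -0.2729  0.2382] [[-0.001, 1.0, 0.004], [1.0, 0.001, -0.004], [-0.004, 0.004, -1.0]] [-0.695 -0.026  1.778 -0.     1.384 -0.696] [ 0.1 -0.6 -4.7] 0.6163926746420917 54.648942947387695
turn z 8.2 then shift 394.5 -17.5 2.2 | yaw 0.0 t 14.275
```

Emit:
move_arm --rows '[{"gripper": 40,"travel": [10,0,0],"dr": [0,0,8.2]},{"gripper": 40,"travel": [36,-3.6,0],"dr": [0,0,0]},{"gripper": 40,"travel": [46,-3.6,0],"dr": [0,0,0]},{"gripper": 40,"travel": [46,-3.6,0],"dr": [0,0,0]},{"gripper": 40,"travel": [46,-3.6,0],"dr": [0,0,0]},{"gripper": 40,"travel": [46,-3.6,0],"dr": [0,0,0]},{"gripper": 40,"travel": [46,-3.6,0],"dr": [0,0,0]},{"gripper": 40,"travel": [46,-3.6,0],"dr": [0,0,0]},{"gripper": 40,"travel": [35,-3.6,0],"dr": [0,0,0]},{"gripper": 40,"travel": [15,0,0],"dr": [0,0,0]},{"gripper": 40,"travel": [0,0,0],"dr": [0,0,0]},{"gripper": 40,"travel": [0,0,0],"dr": [0,0,0]}]'

```text
time_s: 15.78
ee_pos: [0.4716, 0.0994, 0.2346]
ee_rot: [-2.375, -2.057, 0.002]
force: [-0.4, 0.4, -5.0]
finger_gap: 0.612
grip_force: 54.4
```

Run:
```python
from h import *
st()
f=cam('wrist');save(f,'w6.png');np.savez('/tmp/w6',**f)
```

```text
15.775 [0.4716 0.0994 0.2346] [[0.143, 0.99, -0.001], [0.99, -0.143, -0.001], [-0.001, -0.001, -1.0]] [ 4.400e-02 -1.300e-01  1.883e+00 -1.000e-03  1.390e+00  1.880e-01] [-0.4  0.4 -5. ] 0.6124220167849801 54.396860003471375
```

View pics/w6.png

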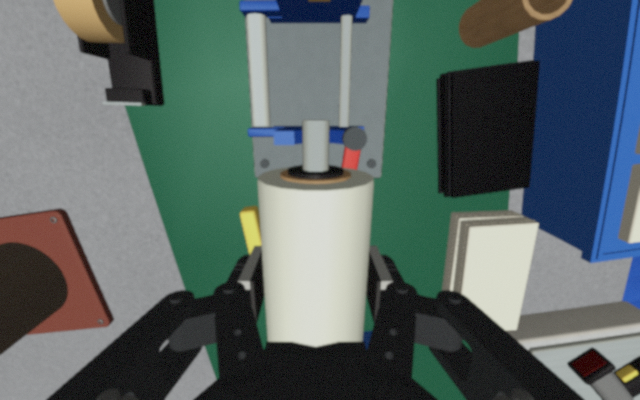

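```bash
cat > an.py <<'E'
from m import *
def blue(f,zlo=.1,zhi=.15):
    h=cv2.cvtColor(f['pixels'],cv2.COLOR_RGB2HSV);P=cloud(f)
    return (h[...,0]>105)&(h[...,0]<125)&(h[...,1]>120)&(P[...,2]>zlo)&(P[...,2]<zhi)&(P[...,1]>.08)&(P[...,1]<.35)&(P[...,0]>.4)&(P[...,0]<.6),P
o=np.array([.489,.22]);a=np.radians(-8.2);X=np.array([np.cos(a),np.sin(a)]);Y=np.array([-np.sin(a),np.cos(a)])
def rep(f,n,zlo=.119,zhi=.135):
    b,P=blue(f,zlo,zhi);ys,xs=np.nonzero(b)
    p=onz(f,np.c_[xs,ys],.127)[:,:2]-o;l=np.c_[p@X,p@Y]*1000
    for lo,hi in((-80,-45),(45,80)):
        q=l[(l[:,1]>lo)&(l[:,1]<hi)];
        if len(q)<5: print(n,lo,'few',len(q));continue
        hi_,_=np.histogram(q[:,0],np.arange(-60,61,4));print(n,lo,len(q),'x',np.percentile(q[:,0],[1,50,99]).round(1),'y',np.percentile(q[:,1],[2,50,98]).round(1),hi_.tolist())
E
python3 - <<'E'
from an import *
rep(t,'top');rep(s,'side');f=ld('w6');rep(f,'w6')
E
```

```text
top -80 27 x [-38.7 -29.3  18.7] y [-68.8 -63.6 -58.5] [0, 0, 0, 0, 0, 3, 7, 4, 6, 4, 1, 0, 0, 0, 0, 0, 0, 0, 1, 0, 1, 0, 0, 0, 0, 0, 0, 0, 0, 0]
top 45 58 x [-37.4   0.1  38.2] y [56.2 63.  69.5] [0, 0, 0, 0, 0, 3, 6, 5, 7, 5, 3, 0, 0, 0, 0, 0, 0, 0, 0, 2, 7, 4, 6, 7, 3, 0, 0, 0, 0, 0]
side -80 37 x [-38.5 -26.9  37.1] y [-65.9 -56.2 -47.4] [0, 0, 0, 0, 0, 4, 6, 6, 7, 6, 2, 0, 0, 0, 0, 0, 0, 0, 0, 0, 3, 0, 1, 1, 1, 0, 0, 0, 0, 0]
side 45 55 x [-37.7 -24.   41.5] y [57.3 64.3 74.1] [0, 0, 0, 0, 0, 4, 8, 8, 7, 8, 4, 0, 0, 0, 0, 0, 0, 0, 0, 0, 1, 3, 3, 4, 3, 2, 0, 0, 0, 0]
w6 -80 340 x [-36.3 -25.   23.6] y [-68.8 -63.6 -58.5] [0, 0, 0, 0, 0, 7, 59, 58, 64, 53, 58, 1, 0, 0, 0, 0, 0, 0, 0, 0, 39, 1, 0, 0, 0, 0, 0, 0, 0, 0]
w6 45 few 0
```

Run:
```python
from an import *
f=ld('w6');b,P=blue(f,.119,.135);ys,xs=np.nonzero(b);p=onz(f,np.c_[xs,ys],.127)[:,:2]-o;l=np.c_[p@X,p@Y]*1000
q=l[abs(l[:,1]+63)<4];h,e=np.histogram(q[:,0],np.arange(-44,-10,2));print(dict(zip(e,h)));h,e=np.histogram(q[:,0],np.arange(14,44,2));print(dict(zip(e,h)))
# roll in hand: shaft end centre & body centre line in tool frame
h=cv2.cvtColor(f['pixels'],cv2.COLOR_RGB2HSV);w=(h[...,1]<60)&(h[...,2]>90)
for y in(140,155,215,250,290,325):
    r0=[x for x in range(225,400) if w[y,x]];xs=np.array(r0);xs=xs[(xs>255)&(xs<380)];
    if y<170: xs=xs[(xs>295)&(xs<335)]
    c=onz(f,[(xs.mean(),y)],.2466)[0,:2]-o;print(y,xs.min(),xs.max(),(c@X*1000).round(1),(c@Y*1000).round(1))
st();tc=np.array([.4716,.0994])-o;print('tcp',tc@X,tc@Y)
go(*(o+0*X),.236,-8.2)
```

```text
{np.int64(-44): np.int64(0), np.int64(-42): np.int64(0), np.int64(-40): np.int64(0), np.int64(-38): np.int64(6), np.int64(-36): np.int64(18), np.int64(-34): np.int64(22), np.int64(-32): np.int64(23), np.int64(-30): np.int64(18), np.int64(-28): np.int64(18), np.int64(-26): np.int64(27), np.int64(-24): np.int64(18), np.int64(-22): np.int64(18), np.int64(-20): np.int64(23), np.int64(-18): np.int64(18), np.int64(-16): np.int64(1), np.int64(-14): np.int64(0)}
{np.int64(14): np.int64(0), np.int64(16): np.int64(0), np.int64(18): np.int64(0), np.int64(20): np.int64(9), np.int64(22): np.int64(19), np.int64(24): np.int64(0), np.int64(26): np.int64(0), np.int64(28): np.int64(0), np.int64(30): np.int64(0), np.int64(32): np.int64(0), np.int64(34): np.int64(0), np.int64(36): np.int64(0), np.int64(38): np.int64(0), np.int64(40): np.int64(0)}
140 303 328 -0.2 -55.5
155 296 334 -0.4 -62.3
215 260 371 -0.2 -92.0
250 261 369 -0.4 -111.3
290 264 366 -0.4 -135.5
325 266 363 -0.7 -159.1
15.825 [0.4718 0.0993 0.2348] [[0.143, 0.99, -0.001], [0.99, -0.143, -0.001], [-0.001, -0.001, -1.0]] [ 4.400e-02 -1.300e-01  1.882e+00 -1.000e-03  1.390e+00  1.880e-01] [-0.  -0.4 -3.4] 0.6183144810532447 54.396405816078186
tcp -2.1057012910797524e-05 -0.12184875689395525
turn z -0.0 then shift 121.9 -0.2 -1.2 | yaw -8.2 t 15.825
```

Emit:
move_arm --rows '[{"gripper": 40,"travel": [15,0.8,0],"dr": [0,0,0]},{"gripper": 40,"travel": [30,0,0],"dr": [0,0,0]},{"gripper": 40,"travel": [30,0,0],"dr": [0,0,0]},{"gripper": 40,"travel": [30,0,0],"dr": [0,0,0]},{"gripper": 40,"travel": [17,0,0],"dr": [0,0,0]},{"gripper": 40,"travel": [0,0,15],"dr": [0,0,0]},{"gripper": 40,"travel": [0,0,25],"dr": [0,0,0]},{"gripper": 40,"travel": [0,0,25],"dr": [0,0,0]},{"gripper": 40,"travel": [0,0,20],"dr": [0,0,0]},{"gripper": 40,"travel": [0,0,15],"dr": [0,0,0]},{"gripper": 40,"travel": [0,0,10],"dr": [0,0,0]},{"gripper": 40,"travel": [0,0,0],"dr": [0,0,0]},{"gripper": 40,"travel": [0,0,0],"dr": [0,0,0]}]'

```text
time_s: 17.45
ee_pos: [0.4906, 0.2212, 0.126]
ee_rot: [2.373, 2.057, 0.002]
force: [0.2, -0.1, -4.6]
finger_gap: 0.615
grip_force: 54.4
```

Run:
```python
from an import *
st();go(*o,.0865,-8.2)
f=cam('wrist');rep(f,'w7',.11,.14)
h=cv2.cvtColor(f['pixels'],cv2.COLOR_RGB2HSV);w=(h[...,1]<60)&(h[...,2]>90)
for y in(135,145,155,215,250,290):
    xs=np.nonzero(w[y])[0];xs=xs[(xs>255)&(xs<380)]
    if y<170: xs=xs[(xs>292)&(xs<338)]
    if len(xs): c=onz(f,[(xs.mean(),y)],.143)[0,:2]-o;print(y,xs.min(),xs.max(),(c@X*1000).round(1),(c@Y*1000).round(1))
```

```text
17.45 [0.4906 0.2212 0.126 ] [[0.142, 0.99, 0.001], [0.99, -0.142, 0.0], [0.0, 0.001, -1.0]] [ 0.277  0.115  1.853 -0.     1.172  0.419] [ 0.2 -0.1 -4.6] 0.6150250021212038 54.411969780921936
turn z 0.0 then shift -1.4 -1.5 39.5 | yaw -8.2 t 17.45
w7 -80 181 x [-34.1 -30.9  36.6] y [-62.4 -51.1 -45.7] [0, 0, 0, 0, 0, 0, 52, 59, 0, 0, 0, 0, 0, 0, 0, 0, 0, 0, 0, 0, 0, 0, 0, 58, 12, 0, 0, 0, 0, 0]
w7 45 2880 x [-35.7  12.3  41.9] y [56.8 62.8 68.6] [0, 0, 0, 0, 0, 14, 193, 199, 200, 200, 190, 179, 172, 62, 0, 0, 0, 24, 168, 176, 184, 197, 202, 202, 201, 117, 0, 0, 0, 0]
135 302 328 1.0 70.2
145 303 328 1.2 65.9
155 303 331 1.4 61.5
215 256 379 2.2 33.0
250 258 379 2.3 14.5
290 264 366 1.0 -8.8
```

Run:
```python
from an import *
f=cam('wrist');h=cv2.cvtColor(f['pixels'],cv2.COLOR_RGB2HSV);P=cloud(f)
b=(h[...,0]>105)&(h[...,0]<125)&(h[...,1]>120)
L=(P[...,:2]-o);lx=(L@X)*1000;ly=(L@Y)*1000
for z0 in(.102,.107,.112,.117,.122,.127,.132):
    m=b&(abs(P[...,2]-z0)<.0025)&(abs(ly-63)<8)
    q=lx[m];
    if len(q)<10: print(z0,len(q));continue
    n=q[q<0];p=q[q>0];print(z0,len(q),'L',np.percentile(n,[1,99]).round(1) if len(n) else '','R',np.percentile(p,[1,99]).round(1) if len(p) else '')
```

```text
0.102 3
0.107 213 L [-35.8  -6.7] R [10.1 39.7]
0.112 493 L [-35.6  -6.7] R [11.8 39.7]
0.117 453 L [-26.6 -11.3] R [16.8 34.9]
0.122 318 L [-36.  -16.2] R [21.9 40.4]
0.127 1643 L [-36.4 -19.1] R [24.8 42.5]
0.132 0
```

Emit:
move_arm --rows '[{"gripper": 40,"travel": [-1,1.6,0],"dr": [0,0,0]},{"gripper": 40,"travel": [0,0,10],"dr": [0,0,0]},{"gripper": 40,"travel": [0,0,8],"dr": [0,0,0]},{"gripper": 40,"travel": [0,0,6],"dr": [0,0,0]},{"gripper": 40,"travel": [0,0,4],"dr": [0,0,0]},{"gripper": 40,"travel": [0,0,0],"dr": [0,0,0]}]'

```text
time_s: 18.3
ee_pos: [0.4912, 0.2197, 0.0967]
ee_rot: [-2.374, -2.057, 0.001]
force: [0.2, 0.5, -4.6]
finger_gap: 0.612
grip_force: 54.4
```

Emit:
move_arm --rows '[{"gripper": 40,"travel": [0,0,3],"dr": [0,0,0]},{"gripper": 40,"travel": [0,0,3],"dr": [0,0,0]},{"gripper": 40,"travel": [0,0,3],"dr": [0,0,0]},{"gripper": 40,"travel": [0,0,0],"dr": [0,0,0]}]'

```text
time_s: 18.8
ee_pos: [0.4912, 0.2198, 0.0878]
ee_rot: [-2.374, -2.057, 0.001]
force: [-0.2, -0.6, -5.6]
finger_gap: 0.616
grip_force: 54.4
```

Emit:
move_arm --rows '[{"gripper": 40,"travel": [0,0,1],"dr": [0,0,0]},{"gripper": 40,"travel": [0,0,1],"dr": [0,0,0]},{"gripper": 40,"travel": [0,0,1],"dr": [0,0,0]},{"gripper": 40,"travel": [0,0,0],"dr": [0,0,0]}]'

```text
time_s: 19.3
ee_pos: [0.4917, 0.2199, 0.0864]
ee_rot: [2.374, 2.058, 0.0]
force: [-4.9, -2.4, 5.4]
finger_gap: 0.615
grip_force: 55.7
```

Emit:
move_arm --rows '[{"gripper": 58,"travel": [0,0,0],"dr": [0,0,0]},{"gripper": 66,"travel": [0,0,0],"dr": [0,0,0]},{"gripper": 85,"travel": [0,0,0],"dr": [0,0,0]},{"gripper": 85,"travel": [0,0,0],"dr": [0,0,0]},{"gripper": 85,"travel": [0,0,0],"dr": [0,0,0]},{"gripper": 85,"travel": [0,0,-30],"dr": [0,0,0]},{"gripper": 85,"travel": [0,0,-40],"dr": [0,0,0]},{"gripper": 85,"travel": [0,0,-40],"dr": [0,0,0]},{"gripper": 85,"travel": [-40,0,-40],"dr": [0,0,0]},{"gripper": 85,"travel": [-50,0,-20],"dr": [0,0,0]},{"gripper": 85,"travel": [-50,0,0],"dr": [0,0,0]},{"gripper": 85,"travel": [-10,0,0],"dr": [0,0,0]},{"gripper": 85,"travel": [0,0,0],"dr": [0,0,0]}]'

```text
time_s: 20.92
ee_pos: [0.4702, 0.0712, 0.2551]
ee_rot: [-2.375, -2.056, -0.001]
force: [0.8, -0.7, -0.3]
finger_gap: 0.994
grip_force: 0.0
```

Run:
```python
from an import *
st();f=cam('wrist');np.savez('/tmp/w8',**f);save(f,'w8.png');h=cv2.cvtColor(f['pixels'],cv2.COLOR_RGB2HSV);P=cloud(f)
L=(P[...,:2]-o);lx=(L@X)*1000;ly=(L@Y)*1000
near=(abs(lx)<45)&(abs(ly)<90)
w=near&(h[...,1]<60)&(h[...,2]>110)&(P[...,2]>.09)&(P[...,2]<.14)&(abs(lx)<32)
print('roll',w.sum(),'x',np.percentile(lx[w],[1,50,99]).round(1),'y',np.percentile(ly[w],[1,50,99]).round(1),'ztop',np.percentile(P[...,2][w],[50,99]).round(4))
for y0 in range(-70,75,20):
    m=w&(abs(ly-y0)<10)
    if m.sum()>5: z=P[...,2][m];print(y0,m.sum(),'ztop',np.percentile(z,98).round(4),'xmid',np.round((np.percentile(lx[m],2)+np.percentile(lx[m],98))/2,1))
red=((h[...,0]<6)|(h[...,0]>173))&(h[...,1]>120)&(abs(lx)<120)&(abs(ly)<150)&(P[...,2]>.1)
ys,xs=np.nonzero(red);q=onz(f,np.c_[xs,ys],.136)[:,:2]-o;l=np.c_[q@X,q@Y]*1000
print('red',len(l),l.min(0),l.max(0),cv2.minAreaRect(l.astype(np.float32)))
# dark pin: highest points near
tall=(P[...,2]>.145)&(P[...,2]<.2)&(lx>-60)&(lx<100)&(ly<-50)&(ly>-140)
print('pin',tall.sum(),lx[tall].mean() if tall.any() else 0,ly[tall].mean() if tall.any() else 0,P[...,2][tall].max() if tall.any() else 0)
top=tall&(P[...,2]>.178);print('ball',top.sum(),lx[top].mean(),ly[top].mean(), np.percentile(lx[top],[3,97]),np.percentile(ly[top],[3,97]))
```

```text
20.925 [0.4702 0.0712 0.2551] [[0.144, 0.99, 0.0], [0.99, -0.144, 0.001], [0.001, -0.0, -1.0]] [-1.600e-02 -1.610e-01  1.872e+00  1.000e-03  1.431e+00  1.280e-01] [ 0.8 -0.7 -0.3] 0.9935992601232762 0.0
roll 5361 x [-23.5   2.2  28. ] y [-71.5 -15.   21.4] ztop [0.1231 0.1281]
-70 208 ztop 0.1076 xmid 2.2
-50 789 ztop 0.128 xmid 2.2
-30 1335 ztop 0.1277 xmid 2.2
-10 1420 ztop 0.1278 xmid 2.2
10 1496 ztop 0.1278 xmid 2.4
30 111 ztop 0.1236 xmid 2.3
red 625 [-104.79666655 -396.27442112] [113.00045761 -71.61602632] ((64.51719665527344, -228.51016235351562), (230.96226501464844, 261.9892883300781), 57.517574310302734)
pin 469 24.931015432299063 -111.72231839047599 0.18934143356298097
ball 412 25.252513263519834 -112.18985826437573 [17.76037954 33.06196897] [-119.99983342 -105.03480707]
```

Emit:
move_arm --rows '[{"gripper": 60,"travel": [0,0,0],"dr": [0,0,9.8]},{"gripper": 60,"travel": [0,0,0],"dr": [0,0,9.8]},{"gripper": 60,"travel": [0,0,0],"dr": [0,0,9.8]},{"gripper": 60,"travel": [0,0,0],"dr": [0,0,9.8]},{"gripper": 60,"travel": [0,0,0],"dr": [0,0,9.8]},{"gripper": 60,"travel": [21,-7,0],"dr": [0,0,0]},{"gripper": 60,"travel": [21,-7,0],"dr": [0,0,0]},{"gripper": 60,"travel": [0,0,0],"dr": [0,0,0]},{"gripper": 60,"travel": [0,0,0],"dr": [0,0,0]}]'

```text
time_s: 22.1
ee_pos: [0.4973, 0.1065, 0.2547]
ee_rot: [-3.013, -0.89, 0.002]
force: [-0.0, 0.7, -0.5]
finger_gap: 0.701
grip_force: 0.0
```

Run:
```python
from an import *
st();p=o+.0253*X-.1122*Y;go(*p,.150,-57.2)
f=cam('wrist');P=cloud(f);L=(P[...,:2]-o);lx=(L@X)*1000;ly=(L@Y)*1000
h=cv2.cvtColor(f['pixels'],cv2.COLOR_RGB2HSV)
top=(P[...,2]>.178)&(P[...,2]<.192)&(abs(lx-25)<15)&(abs(ly+112)<15);print(top.sum(),lx[top].mean() if top.any() else 0,ly[top].mean() if top.any() else 0)
```

```text
22.1 [0.4973 0.1065 0.2547] [[0.839, 0.544, -0.001], [0.544, -0.839, -0.0], [-0.001, -0.001, -1.0]] [ 0.056 -0.075  1.795 -0.     1.423  1.052] [-0.   0.7 -0.5] 0.701294179615886 0.0
turn z 0.1 then shift -0.0 1.3 104.7 | yaw -57.1 t 22.1
361 27.63425522240957 -111.81254601013347
```

Emit:
move_arm --rows '[{"gripper": 60,"travel": [1,2,30],"dr": [0,0,0]},{"gripper": 60,"travel": [0,0,40],"dr": [0,0,0]},{"gripper": 60,"travel": [0,0,24],"dr": [0,0,0]},{"gripper": 60,"travel": [0,0,10],"dr": [0,0,0]},{"gripper": 26,"travel": [0,0,0],"dr": [0,0,0]},{"gripper": 26,"travel": [0,0,0],"dr": [0,0,0]},{"gripper": 26,"travel": [0,0,0],"dr": [0,0,0]},{"gripper": 26,"travel": [0,0,0],"dr": [0,0,0]}]' --squeeze 20

```text
time_s: 23.15
ee_pos: [0.5002, 0.1048, 0.152]
ee_rot: [3.013, 0.888, 0.002]
force: [0.2, 0.2, -0.1]
finger_gap: 0.307
grip_force: 0.0
```

Emit:
move_arm --rows '[{"gripper": 26,"travel": [-5.2,-7,0],"dr": [0,0,0]},{"gripper": 26,"travel": [-3.7,-7.9,0],"dr": [0,0,0]},{"gripper": 26,"travel": [-2.4,-8.3,0],"dr": [0,0,0]},{"gripper": 26,"travel": [-1,-8.7,0],"dr": [0,0,0]},{"gripper": 26,"travel": [0.7,-8.7,0],"dr": [0,0,0]},{"gripper": 26,"travel": [2.1,-8.5,0],"dr": [0,0,0]},{"gripper": 26,"travel": [3.6,-7.9,0],"dr": [0,0,0]},{"gripper": 26,"travel": [4.9,-7.3,0],"dr": [0,0,0]},{"gripper": 26,"travel": [4,-4,0],"dr": [0,0,0]},{"gripper": 26,"travel": [0,0,0],"dr": [0,0,0]}]'

```text
time_s: 24.4
ee_pos: [0.4655, 0.1645, 0.1512]
ee_rot: [-3.013, -0.889, -0.001]
force: [0.5, 0.3, 0.7]
finger_gap: 0.306
grip_force: 0.0
```

Emit:
move_arm --rows '[{"gripper": 26,"travel": [2,-3,0],"dr": [0,0,0]},{"gripper": 26,"travel": [2,-3,0],"dr": [0,0,0]},{"gripper": 26,"travel": [0,0,0],"dr": [0,0,0]}]'

```text
time_s: 24.78
ee_pos: [0.4654, 0.1682, 0.1511]
ee_rot: [3.009, 0.886, -0.004]
force: [-0.7, -12.6, 2.6]
finger_gap: 0.301
grip_force: 5.0
```

Emit:
move_arm --rows '[{"gripper": 26,"travel": [-1,5,0],"dr": [0,0,0]},{"gripper": 26,"travel": [0,0,0],"dr": [0,0,0]},{"gripper": 30,"travel": [0,0,-20],"dr": [0,0,0]},{"gripper": 60,"travel": [0,0,-40],"dr": [0,0,0]},{"gripper": 60,"travel": [0,0,-40],"dr": [0,0,0]},{"gripper": 60,"travel": [0,0,0],"dr": [0,0,-9.8]},{"gripper": 60,"travel": [0,0,0],"dr": [0,0,-9.8]},{"gripper": 60,"travel": [0,0,0],"dr": [0,0,-9.8]},{"gripper": 60,"travel": [0,0,0],"dr": [0,0,-9.8]},{"gripper": 60,"travel": [0,0,0],"dr": [0,0,-9.8]},{"gripper": 60,"travel": [0,18,0],"dr": [0,0,0]},{"gripper": 60,"travel": [0,0,0],"dr": [0,0,0]},{"gripper": 60,"travel": [0,0,0],"dr": [0,0,0]}]'

```text
time_s: 26.4
ee_pos: [0.4846, 0.1639, 0.251]
ee_rot: [-2.374, -2.057, 0.001]
force: [-0.1, -0.0, 0.5]
finger_gap: 0.704
grip_force: 0.0
```

```bash
cat > kn.py <<'E'
from an import *
def look():
    st();f=cam('wrist');P=cloud(f);L=(P[...,:2]-o);lx=(L@X)*1000;ly=(L@Y)*1000
    h=cv2.cvtColor(f['pixels'],cv2.COLOR_RGB2HSV);Z=P[...,2]
    top=(Z>.178)&(Z<.195)&(abs(lx)<70)&(ly<-40)&(ly>-140)
    if top.sum()>5: print('ball',top.sum(),lx[top].mean().round(1),ly[top].mean().round(1))
    w=(Z>.165)&(Z<.185)&(abs(lx)<40)&(abs(ly-120)<40)
    if w.sum()>10:
        q=np.c_[lx[w],ly[w]].astype(np.float32);print('wing',w.sum(),cv2.minAreaRect(q),np.median(Z[w]))
    g=(h[...,0]>5)&(h[...,0]<20)&(h[...,1]>150)&(abs(lx)<50)&(abs(ly-120)<50)&(Z>.15)
    if g.any(): print('orange',g.sum(),lx[g].mean().round(1),ly[g].mean().round(1),Z[g].mean())
    d=(Z>.136)&(Z<.15)&(abs(lx)<40)&(abs(ly-120)<40)
    if d.any(): print('disc',cv2.minEnclosingCircle(np.c_[lx[d],ly[d]].astype(np.float32)))
    y=(h[...,1]<60)&(h[...,2]>110)&(Z>.12)&(Z<.14)&(abs(lx)<30)&(abs(ly)<50)
    if y.any(): print('roll top',np.percentile(Z[y],97).round(4),lx[y].mean().round(1))
E
python3 -c "from kn import *;look()"
```

```text
26.4 [0.4846 0.1639 0.251 ] [[0.142, 0.99, -0.001], [0.99, -0.142, 0.0], [0.0, -0.001, -1.0]] [ 0.172 -0.066  1.793  0.     1.415  0.314] [-0.1 -0.   0.5] 0.7040260034551681 0.0
ball 362 -16.9 -61.6
disc ((3.0702953338623047, 107.65829467773438), 22.83538055419922)
roll top 0.1277 1.9
```

Emit:
move_arm --rows '[{"gripper": 60,"travel": [30,0,0],"dr": [0,0,0]},{"gripper": 60,"travel": [30,0,0],"dr": [0,0,0]},{"gripper": 60,"travel": [20,0,0],"dr": [0,0,0]},{"gripper": 60,"travel": [0,0,0],"dr": [0,0,0]},{"gripper": 60,"travel": [0,0,0],"dr": [0,0,0]}]'

```text
time_s: 27.08
ee_pos: [0.4962, 0.2424, 0.2511]
ee_rot: [2.374, 2.058, -0.001]
force: [-0.8, 0.6, -0.2]
finger_gap: 0.703
grip_force: 0.0
```

```bash
python3 -c "from kn import *;look();go(*(o+.0025*X+.12*Y),.15)"
```

```text
27.075 [0.4962 0.2424 0.2511] [[0.142, 0.99, -0.0], [0.99, -0.142, -0.001], [-0.001, -0.0, -1.0]] [ 0.312  0.034  1.694 -0.     1.414  0.454] [-0.8  0.6 -0.2] 0.7028392352842463 0.0
ball 286 -16.6 -60.7
wing 1572 ((3.3724403381347656, 118.8110122680664), (14.320616722106934, 56.33021926879883), 89.9260025024414) 0.17495349562579546
orange 2 29.1 120.1 0.1754230646772277
disc ((3.0352041721343994, 118.58895111083984), 25.96975326538086)
roll top 0.1275 1.8
turn z 0 then shift 97.0 -1.5 101.1 | yaw -8.2 t 27.125
```

Emit:
move_arm --rows '[{"gripper": 60,"travel": [0,0,0],"dr": [0,0,-10]},{"gripper": 60,"travel": [0,0,0],"dr": [0,0,-10]},{"gripper": 60,"travel": [0,0,0],"dr": [0,0,-10]},{"gripper": 60,"travel": [0,0,0],"dr": [0,0,-10]},{"gripper": 60,"travel": [0,0,0],"dr": [0,0,-10]},{"gripper": 60,"travel": [0,0,0],"dr": [0,0,-10]},{"gripper": 60,"travel": [0,0,0],"dr": [0,0,-10]},{"gripper": 60,"travel": [0,0,0],"dr": [0,0,-10]},{"gripper": 60,"travel": [0,0,0],"dr": [0,0,-10]},{"gripper": 60,"travel": [0.5,30,0],"dr": [0,0,0]},{"gripper": 60,"travel": [0,36,0],"dr": [0,0,0]},{"gripper": 60,"travel": [0,30,0],"dr": [0,0,0]},{"gripper": 60,"travel": [0,0,30],"dr": [0,0,0]},{"gripper": 60,"travel": [0,0,20],"dr": [0,0,0]},{"gripper": 60,"travel": [0,0,0],"dr": [0,0,0]},{"gripper": 60,"travel": [0,0,0],"dr": [0,0,0]}]'

```text
time_s: 29.12
ee_pos: [0.5101, 0.3375, 0.2021]
ee_rot: [0.225, 3.133, 0.001]
force: [0.6, 0.4, 0.4]
finger_gap: 0.703
grip_force: 0.0
```

```bash
python3 -c "from kn import *;look();go(*(o+.0032*X+.119*Y),.15,81.8)"
```

```text
29.125 [0.5101 0.3375 0.2021] [[-0.99, 0.143, 0.001], [0.143, 0.99, 0.0], [-0.001, 0.0, -1.0]] [ 0.456  0.209  1.595 -0.     1.336 -0.972] [0.6 0.4 0.4] 0.7031120453674138 0.0
ball 752 -18.3 -60.1
wing 1644 ((2.118610382080078, 118.5584716796875), (14.055391311645508, 55.7035026550293), 89.69063568115234) 0.17482584539571994
orange 137 22.5 118.9 0.1760605142704347
disc ((1.1022080183029175, 118.30131530761719), 26.89813804626465)
roll top 0.1275 0.0
turn z -0.0 then shift 1.1 -0.6 52.6 | yaw 81.8 t 29.175
```

Emit:
move_arm --rows '[{"gripper": 60,"travel": [1.5,-0.4,25],"dr": [0,0,0]},{"gripper": 60,"travel": [0,0,18],"dr": [0,0,0]},{"gripper": 60,"travel": [0,0,8],"dr": [0,0,0]},{"gripper": 5,"travel": [0,0,0],"dr": [0,0,0]},{"gripper": 5,"travel": [0,0,0],"dr": [0,0,0]},{"gripper": 5,"travel": [0,0,0],"dr": [0,0,0]},{"gripper": 5,"travel": [0,0,0],"dr": [0,0,0]},{"gripper": 5,"travel": [0,0,0],"dr": [0,0,0]},{"gripper": 5,"travel": [0,0,0],"dr": [0,0,0]}]' --squeeze 60

```text
time_s: 30.3
ee_pos: [0.5086, 0.3378, 0.1514]
ee_rot: [0.224, 3.132, 0.001]
force: [-1.4, -2.4, 5.9]
finger_gap: 0.155
grip_force: 60.6
```

Emit:
move_arm --rows '[{"gripper": 5,"travel": [0,0,0],"dr": [0,0,8]},{"gripper": 5,"travel": [0,0,0],"dr": [0,0,8]},{"gripper": 5,"travel": [0,0,0],"dr": [0,0,8]},{"gripper": 5,"travel": [0,0,0],"dr": [0,0,8]},{"gripper": 5,"travel": [0,0,0],"dr": [0,0,8]},{"gripper": 5,"travel": [0,0,0],"dr": [0,0,8]},{"gripper": 5,"travel": [0,0,0],"dr": [0,0,8]},{"gripper": 5,"travel": [0,0,0],"dr": [0,0,8]},{"gripper": 5,"travel": [0,0,0],"dr": [0,0,8]},{"gripper": 5,"travel": [0,0,0],"dr": [0,0,0]},{"gripper": 5,"travel": [0,0,0],"dr": [0,0,0]}]'

```text
time_s: 31.68
ee_pos: [0.5092, 0.3385, 0.1514]
ee_rot: [2.019, 2.405, 0.005]
force: [4.4, 2.8, 5.2]
finger_gap: 0.151
grip_force: 60.5
```

```bash
python3 -c "from h import *;st();go(.5086,.3378,.1514,9.8);print(r.read_state()['torque'])"
```

```text
31.675 [0.5092 0.3385 0.1514] [[-0.173, 0.985, 0.003], [0.985, 0.173, 0.002], [0.001, 0.003, -1.0]] [0.458 0.253 1.643 0.    1.243 0.283] [4.4 2.8 5.2] 0.15063723538485016 60.54476022720337
turn z 0.2 then shift -0.6 -0.7 -0.0 | yaw 10.0 t 31.675
[ 0.2183055  -0.59926696 -0.0480066 ]
```

Turned 72°. Release, rise, and check.

Emit:
move_arm --rows '[{"gripper": 30,"travel": [0,0,0],"dr": [0,0,0]},{"gripper": 60,"travel": [0,0,0],"dr": [0,0,0]},{"gripper": 60,"travel": [0,0,0],"dr": [0,0,0]},{"gripper": 60,"travel": [0,0,0],"dr": [0,0,0]},{"gripper": 60,"travel": [0,0,-25],"dr": [0,0,0]},{"gripper": 60,"travel": [0,0,-35],"dr": [0,0,0]},{"gripper": 60,"travel": [-30,0,-40],"dr": [0,0,0]},{"gripper": 60,"travel": [-40,0,0],"dr": [0,0,0]},{"gripper": 60,"travel": [0,0,0],"dr": [0,0,0]},{"gripper": 60,"travel": [0,0,0],"dr": [0,0,0]}]'

```text
time_s: 32.92
ee_pos: [0.5197, 0.2689, 0.2498]
ee_rot: [-2.023, -2.403, 0.001]
force: [0.5, 0.9, 0.4]
finger_gap: 0.703
grip_force: 0.0
```

Run:
```python
from kn import *
look()
f=cam('top');h=cv2.cvtColor(f['pixels'],cv2.COLOR_RGB2HSV);P=cloud(f)
m=(h[...,0]>22)&(h[...,0]<34)&(h[...,1]>120)&(P[...,1]<.1)&(P[...,1]>-.1)&(P[...,0]>.3)&(P[...,0]<.55)
p=P[m];print('hook',m.sum(),np.median(p,0),np.percentile(p[:,2],95))
b=(h[...,0]>105)&(h[...,0]<125)&(h[...,1]>130)&(P[...,1]>-.375)&(P[...,1]<-.1)&(P[...,0]<.6)&(P[...,2]>.05)&(P[...,2]<.1)
p=P[b];print('tote',p.min(0),p.max(0))
```

```text
32.925 [0.5197 0.2689 0.2498] [[-0.17, 0.985, -0.001], [0.985, 0.17, 0.0], [0.0, -0.001, -1.0]] [3.430e-01 1.140e-01 1.611e+00 1.000e-03 1.417e+00 1.710e-01] [0.5 0.9 0.4] 0.7027786541032297 0.0
wing 1364 ((2.8621420860290527, 118.56603240966797), (13.535924911499023, 55.50973892211914), 17.5682430267334) 0.1750534266278096
orange 4 37.8 74.6 0.3352601412211856
disc ((2.762781858444214, 118.34391021728516), 25.919797897338867)
roll top 0.1275 2.0
hook 213 [0.37158046 0.01682237 0.02443867] 0.03012018627919981
tote [ 0.35828575 -0.36722288  0.05001629] [ 0.53545218 -0.17330488  0.08200465]
```

```bash
python3 -c "from bench import r;print(r.close_job())"
```

```text
the job is handed in; nothing more can be done
None
```

The job is handed in at about 33 s of the 72 s; the verdict was not shown. My last measurements had the tote drawn out, the hook flat on the bench, the roll seated with its axis straight in the slots, the keeper against its stop and the knob three clicks clockwise (72°) of its start.

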